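# Clamp the bridge pier in the drilling jig

## Robot

A 6-joint arm with a two-finger parallel gripper is mounted at the origin on the work surface. World frame = base frame: x ahead of the robot, y to its left, z up, the work surface at z = 0. Lengths are in m, angles in rad, forces in N, time in s.
With the tool pointing down it reaches from about 0.275 to 0.725 m from the base axis. Payload 15.9 kg.
Tool frame: the origin (TCP) lies at the very end of the fingers, on their centre line; the grasp point (between the pads) lies 19 mm behind it; z points along the fingers, y is the line along which they close (so a half turn about z gives the same grasp; the last joint's range is limited). The gripper opens to 85 mm and grips with 20 to 120 N. Pads are 22 mm wide; open, the fingers measure 114 mm over their backs; the gripper's body (76 mm by 85 mm) begins 54 mm behind the grasp point. The pads swing forward as they close: fully open they stand 13 mm farther back than shut.
Start: joints at [1.293, 0.213, -0.034, 1.323, 0, 1.571], TCP at [0.137, 0.481, 0.231] pointing down, gripper open.
Joint ranges: [-2.98, 2.98], [-0.74, 1.72], [-1.14, 1.35], [-2.1, 2.04], [-1.57, 1.44], [-3.14, 3.14]. Speed limits (rad/s): [1.89, 1.89, 2.39, 2.57, 3.14, 3.14].

## Interface

Orientations are given as a unit quaternion [w, x, y, z].
In Python, from bench import env, solve_ik, read_state, grab_frame gives the robot as it stands. Calls block until the motion is done:
- env.move_ptp(position, orientation): joint-space move of the TCP to a pose.
- env.line_to(position, ori=None, rate=0.15): straight line of the TCP; ori=None keeps the orientation; rate is the mean speed in m/s.
- env.set_joints(angles): joint-space move.
- env.gripper_to(opening): finger opening in m; the grip force is fixed at half the most; returns when the fingers have stopped.
- env.hold(seconds).
- solve_ik(position, orientation): joint angles nearest the present ones, or None.
- read_state(): the state.
- grab_frame(name): name is "scene" or "top" or "wrist"; returns a dict with "img" (384x512x3 uint8, red, green, blue), "fx", "fy", "cx", "cy" (pixels), "origin" and "orientation" of the camera in the world; the wrist camera has in their place "mount" (4x4, takes a point from camera to tool coordinates, whose origin is the TCP and whose axes are the flange's). Camera axes: x right, y down, z forward; pixel columns grow to the right and rows downward; lengths in m; the calibration is good to about 2 mm. The wrist camera is an equidistant fisheye: a pixel r from the principal point sees the ray r / f radians off the axis. A picture is of the moment at which its call begins: read the wrist's pose just before it. There is no depth.
A pose or a line that the arm cannot do raises env.IKError and nothing moves.
- env.finish_job(): hands the job in; it is judged then, once.
The state is a dict: "time_s": time; "joint_positions": joint angles; "dq": joint speeds; "joint_efforts": joint torques, N m; "position": TCP position; "tcp_rot": TCP orientation; "ft_force": force on the tool from outside, world axes, zero at the start; "wrist_torque": the same for the moment, N m; "gripper_width": finger opening in m; "finger_force": force on a finger pad.
Only numpy, scipy, OpenCV 4.12 (cv2) and the standard library are available. Lean on these libraries where they do the work, as an engineer would, in place of code of your own. Each camera call takes 0.05 s, during which the arm holds its last target. There are 200 camera calls.

## Task

Get the grey resin bridge pier ready for drilling: lay it, same side up as it lies now, across the bed of the drilling jig with its shaft down between the four corner posts, then swing the clamp lever over and press it down firmly so that the foot keeps the pier gripped tight after you let go. Resin cracks, so do not force the lever, and leave the tram, the wheelset and the hand drill where they are.

Things in the scene. Friction and masses are not known exactly. Their poses are not given: they have to be found in the camera images.
- jig: Aluminium drilling jig fixed to the bench: block 130 (x) by 70 (y) by 25 mm high, from x = -100 to +30 mm. Origin: on the bench below the centre of the bed. Two hinge cheeks stand on it at x = -92 to -68 mm, |y| below 19 mm, up to z = 83 mm. The lever swings in the jig's x-z plane. The bed is bare at the start, with the lever low over it.
- bed (a point): Centre of the bed, the block's flat top (25 mm above the bench). Around it stand four corner posts 10 mm high (13 mm along y, 8 mm along x): they leave a channel 43 mm wide that runs along the jig's y, and on each side a 44 mm gap between posts for a finger.
- lever_hinge (a point): Centre of the lever's hinge pin, at x = -80, y = 0, z = 70 mm in the jig's frame. The hinge axis is along the jig's y.
- lever (a joint): Clamp lever angle (rad): 0 = level, pointing along the jig's +x over the bed; grows as the knob rises; 1.57 = upright; stops at 1.95 (leaning back, bed free) and -0.2. With the pier on the bed the foot meets it at about 0. The hinge is stiff (0.6 N m of friction): the lever stays where it is left, and 3 N down or 5 N up at the knob moves it.
- foot: Black rubber swivelling foot under the lever, 20 mm across, 80 mm from the hinge. Origin: on the lever's centre line; pressing face 15 mm below it. The stiff hinge holds the squeeze: after a push of 8 to 12 N down on the knob the foot goes on pressing with 7 to 9 N. At least 4 N must remain (a push of 6 N); over 55 N under the foot (some 28 N at the knob) the resin cracks.
- knob (a point): Centre of the black knob at the lever's end, 165 mm from the hinge: a cylinder 24 mm across and 30 mm long, its axis parallel to the hinge axis (jig's y), flat at both ends; the steel lever arm behind it is 18 mm wide and 10 mm thick. Pinched by its two flat ends it can turn between the fingers as the lever swings.
- pier: Grey resin bridge pier lying on the bench, 130 mm long (x), 30 mm high, about 0.2 kg. Shaft: middle 90 mm, 36 mm wide (y); a 20 mm thick cap 52 mm wide at the +x end and a 20 mm thick footing 64 mm wide at the -x end. Origin: centre of the underside. On the jig its x axis lies along the jig's y, either way round, its underside on the bed, cap and footing overhanging the block's two sides.
- tram: Lime-green plastic tram body, 162 by 48 by 66 mm, standing on the bench; leave alone. Origin: centre of the underside.
- wheelset: Black steel wheelset standing on one wheel, 44 mm across, 70 mm high; leave alone. Origin: centre of the underside.
- drill: Brass-bodied hand drill lying on the bench, 210 mm long (x), up to 66 mm high at its crank knob; leave alone. Origin: on the bench under the brass body.
There are look-alikes about, which are no part of the job. What is shaped like the jig but purple or turquoise is not meant.

How it is judged:
At the end, for the whole second after the job is handed in: The pier lies flat on the bed (height within 3 mm), same side up, at rest, its centre within 8 mm across and 14 mm along the channel and within 0.2 rad of its line; the lever's foot presses it with more than 4 N by itself, the robot having let go (x of pier in the frame of jig between -0.008 and 0.008 m and y of pier in the frame of jig between -0.014 and 0.014 m and z of pier in the frame of jig between 0.022 and 0.028 m and angle between the x axis of pier and the y axis of jig, either way round below 0.2 rad and angle between pier's own z axis and vertical below 0.1 rad and contact force between foot and pier above 4 N and linear speed of pier below 0.01 m/s); the robot touches nothing.
It fails at once if the foot presses the pier with more than 55 N (cracked) (contact force between foot and pier above 55 N).
It fails at once if the tram is moved more than 15 mm (distance of tram from where it was at the start of the episode above 0.015 m).
It fails at once if the wheelset is moved more than 15 mm (distance of wheelset from where it was at the start of the episode above 0.015 m).
It fails at once if the hand drill is moved more than 15 mm (distance of drill from where it was at the start of the episode above 0.015 m).
It also fails if it takes over 72 s, if anything falls off the work surface, if the arm or the gripper's body presses on something with over 40 N, if the wrist force passes 120 N, or if a joint passes its speed limit or range.

## Working session

There is one attempt and no reset: what is moved stays moved. The work goes in short steps, each a Python script; the robot and the scene stay as the last script left them, time stands still between calls to the robot, and variables do not carry over. Pictures are saved under pics/ and viewed, at most 10 in all, crops included, and the job is handed in when it is done.

```bash
ls; mkdir -p pics
python3 - <<'E'
from bench import env, read_state, grab_frame
import cv2
for n in("scene","top"):
    f=grab_frame(n); cv2.imwrite(f"pics/{n}0.png",cv2.resize(f["img"][:,:,::-1],(800,600),interpolation=cv2.INTER_CUBIC))
    print(n,{k:v for k,v in f.items() if k!="img"})
print(read_state())
E
```

```text
pics
scene {'fx': 385.3118262650981, 'fy': 385.3118262650981, 'cx': 258.55156391569744, 'cy': 192.86504063806814, 'origin': array([0.86280525, 0.55946912, 0.82235967]), 'orientation': array([-0.07763754,  0.2041717 ,  0.91648357, -0.33517786])}
top {'fx': 376.7058565235424, 'fy': 376.7058565235424, 'cx': 255.82342147943822, 'cy': 196.15878541711055, 'origin': array([ 0.43612322, -0.02625811,  1.09848151]), 'orientation': array([-0.04905939,  0.71305855, -0.69860763,  0.03298584])}
{'time_s': 0.1, 'joint_positions': array([ 1.29300369e+00,  2.13286572e-01, -3.49606022e-02,  1.32350532e+00,
       -3.04841724e-05,  1.57079210e+00]), 'dq': array([ 0.00143119, -0.00029702,  0.00122154,  0.00013614, -0.00198111,
        0.00179371]), 'joint_efforts': array([-6.24012719e-04, -6.87244606e+01,  4.87807596e+01,  1.22131716e-02,
       -5.54306314e-05, -3.72820068e-05]), 'position': array([0.13704513, 0.48054519, 0.23089002]), 'tcp_rot': array([-5.10968141e-05,  1.38448027e-01,  9.90369585e-01, -4.75592095e-04]), 'ft_force': array([-0.28941085, -0.63599983, -0.17723696]), 'wrist_torque': array([-0.01469875, -0.02694818, -0.01920609]), 'finger_force': 0.0, 'gripper_width': 0.0853820411785618}
```

View pics/top0.png

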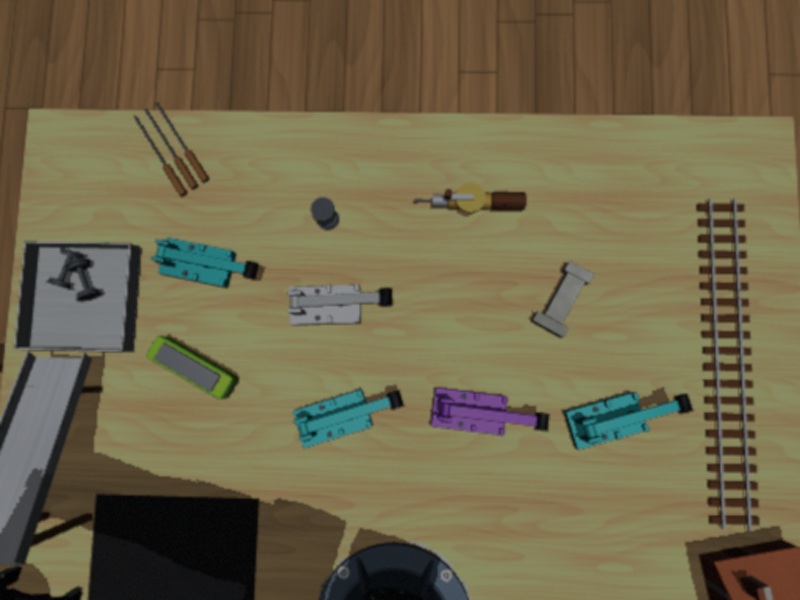

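View pics/scene0.png

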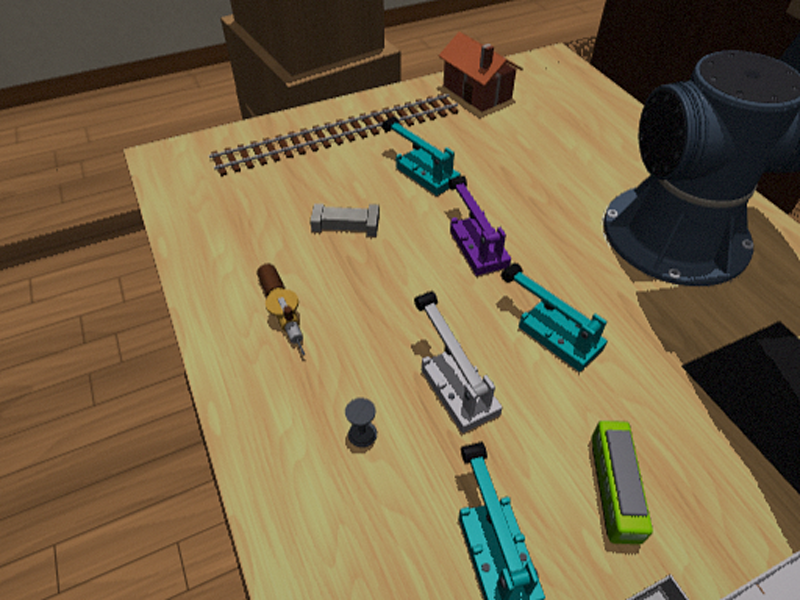

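The grey jig is at about (325,303) in the top view. Its lever points image-right, with the knob at (385,297). The pier's ends are at (578,272) and (549,324). In the scene view the pier is at (345,220) and the knob at (427,299). Next I triangulate coarsely from these two views and set up helpers.

```bash
cat > h.py <<'E'
import numpy as np, cv2
from scipy.spatial.transform import Rotation as R
from bench import env, solve_ik, read_state, grab_frame
def rot(q): return R.from_quat(q,scalar_first=True)
def down(yaw):  # tool down, closing line (tool y) at angle yaw from world x
    y=np.array([np.cos(yaw),np.sin(yaw),0]); z=np.array([0,0,-1.]); 
    return R.from_matrix(np.c_[np.cross(y,z),y,z]).as_quat(scalar_first=True)
def cam(f,st=None):
    "camera position, rotation matrix"
    if "mount" in f:
        T=f["mount"]; Rt=rot(st["tcp_rot"]).as_matrix()
        return Rt@T[:3,3]+st["position"], Rt@T[:3,:3]
    return f["origin"], rot(f["orientation"]).as_matrix()
def project(P,f,st=None):
    o,M=cam(f,st); p=(np.asarray(P,float)-o)@M
    if "mount" in f:
        r=np.linalg.norm(p[...,:2],axis=-1); th=np.arctan2(r,p[...,2]); d=p[...,:2]*(th/r)[...,None]
    else: d=p[...,:2]/p[...,2:]
    return d*[f["fx"],f["fy"]]+[f["cx"],f["cy"]]
def ray(px,f,st=None):
    d=(np.asarray(px,float)-[f["cx"],f["cy"]])/[f["fx"],f["fy"]]
    o,M=cam(f,st)
    if "mount" in f:
        th=np.linalg.norm(d); v=np.r_[d*np.sin(th)/th,np.cos(th)]
    else: v=np.r_[d,1]
    return o, M@(v/np.linalg.norm(v))
def tri(rays):
    A=sum(np.eye(3)-np.outer(d,d) for o,d in rays); b=sum((np.eye(3)-np.outer(d,d))@o for o,d in rays)
    p=np.linalg.solve(A,b); return p,[round(1e3*np.linalg.norm(np.cross(p-o,d)),1) for o,d in rays]
def onz(r,z): o,d=r; return o+d*(z-o[2])/d[2]
def ortho(f,st,z,c,size=.2,n=560):
    "top-down map of plane z: col grows with -y, row grows with -x (same as top camera)"
    t=(np.arange(n)+.5)/n*size-size/2
    P=np.stack([np.broadcast_to(c[0]-t[:,None],(n,n)),np.broadcast_to(c[1]-t[None],(n,n)),np.full((n,n),z)],-1)
    m=project(P,f,st).astype(np.float32)
    return cv2.remap(f["img"],m[...,0],m[...,1],cv2.INTER_CUBIC)[:,:,::-1]
E
python3 - <<'E'
from h import *
t=grab_frame("top"); s=grab_frame("scene"); k=1.5625
for n,a,b in(("knob",(385,297),(427,299)),("pier",(563,300),(345,217)),("jig",(325,303),(461,390))):
    p,e=tri([ray(np.array(a)/k,t),ray(np.array(b)/k,s)]); print(n,p,e)
for n,a in(("pierA",(578,272)),("pierB",(549,324)),("jl",(289,288)),("jr",(361,284)),("jlb",(291,327)),("jrb",(360,323))): print(n,onz(ray(np.array(a)/k,t),.028))
print(grab_frame("wrist")["mount"])
print(solve_ik([.45,.09,.3],down(0)),solve_ik([.45,-.2,.3],down(0)))
E
```

```text
knob [0.56681719 0.02337646 0.10647561] [np.float64(0.7), np.float64(0.7)]
pier [ 0.58058916 -0.30091561  0.01857834] [np.float64(1.1), np.float64(1.1)]
jig [0.56455185 0.1411574  0.01056681] [np.float64(2.6), np.float64(2.6)]
pierA [ 0.63062127 -0.32575755  0.028     ]
pierB [ 0.53395773 -0.27219417  0.028     ]
jl [0.59116985 0.20461029 0.028     ]
jr [0.60107971 0.07173374 0.028     ]
jlb [0.51911032 0.19778184 0.028     ]
jrb [0.52896739 0.07144676 0.028     ]
[[ 8.46090076e-06 -9.63055358e-01 -2.69303503e-01  6.62108610e-02]
 [ 9.99999957e-01  8.75175958e-05 -2.81553668e-04  4.58038186e-04]
 [ 2.94720564e-04 -2.69303489e-01  9.63055317e-01 -1.41295088e-01]
 [ 0.00000000e+00  0.00000000e+00  0.00000000e+00  1.00000000e+00]]
[0.19739556 0.12679538 0.03426027 1.47826121 0.         1.76819189] [-0.41822433  0.19767372  0.11914256  1.49226517  0.          1.152572  ]
```

Run:
```python
from h import *
import pickle
D={"top":(grab_frame("top"),None),"scene":(grab_frame("scene"),None)}
for n,p in (("A",(.50,.20,.24)),("B",(.50,.07,.24)),("C",(.52,-.17,.2)),("D",(.52,-.27,.2))):
    env.move_ptp(p,down(0)); env.hold(.2); st=read_state(); D[n]=(grab_frame("wrist"),st)
pickle.dump(D,open("v.pkl","wb")); print(st["time_s"])
J=(.56,.12);P=(.582,-.300)
cv2.imwrite("pics/jig1.png",np.hstack([ortho(*D[k],.025,J,.24,400) for k in"AB"]))
cv2.imwrite("pics/pier1.png",np.hstack([ortho(*D[k],.03,P,.16,400) for k in"CD"]))
```

```text
5.0167
```

View pics/jig1.png

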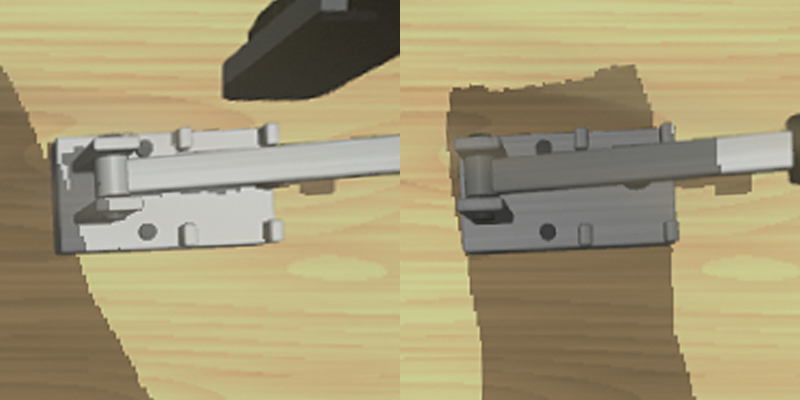

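View pics/pier1.png

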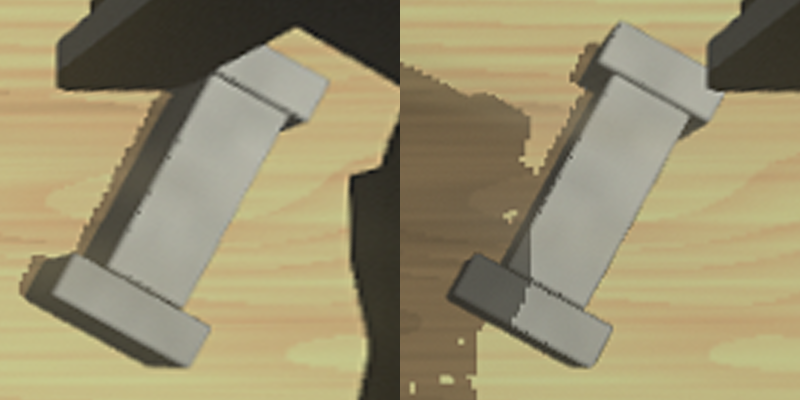

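Both wrist views agree at the assumed planes, with pier corners at D (222,22), (212,327) and (190,366). This supports a top face at about 30 mm. The jig's block corners are near B (61,140), (64,248) and (272,244). Next I refine both poses with a wireframe edge fit.

```bash
cat > fit.py <<'E'
from h import *
import pickle
from scipy.optimize import differential_evolution
from scipy.ndimage import map_coordinates
D=pickle.load(open("v.pkl","rb"))
def box(x0,x1,y0,y1,z0,z1,skipbottom=False):
    c=np.array([[x,y,z] for x in(x0,x1) for y in(y0,y1) for z in(z0,z1)]); E=[]
    for i in range(8):
        for j in range(i):
            if (c[i]!=c[j]).sum()==1 and not(skipbottom and c[i][2]==z0==c[j][2]):
                E.append(c[i]+np.linspace(0,1,max(6,int(np.abs(c[i]-c[j]).sum()/.0015)))[:,None]*(c[j]-c[i]))
    return np.vstack(E)
def pose(P,x,y,a): return P@R.from_euler("z",a).as_matrix().T+[x,y,0]
JB=np.vstack([box(-.1,.03,-.035,.035,0,.025,True)]+[box(*sorted((s*.0215,s*.0295)),*sorted((t*.022,t*.035)),.025,.035,True) for s in(1,-1) for t in(1,-1)])
LV=box(.04,.15,-.009,.009,-.005,.005)
th=np.linspace(0,2*np.pi,60); KN=np.vstack([np.c_[.165+.012*np.cos(th),np.full(60,s*.015),.012*np.sin(th)] for s in(1,-1)])
def jig(p):
    L=np.vstack([LV,KN])@R.from_euler("y",-p[3]).as_matrix().T+[-.08,0,.07]
    return pose(np.vstack([JB,L]),*p[:3])
PB=np.vstack([box(-.045,.045,-.018,.018,0,.03),box(.045,.065,-.026,.026,0,.03),box(-.065,-.045,-.032,.032,0,.03)])
def pier(p): return pose(PB,*p[:3])
def grads(ks,sig):
    G={}
    for k in ks:
        g=cv2.GaussianBlur(cv2.cvtColor(D[k][0]["img"],cv2.COLOR_RGB2GRAY).astype(float),(0,0),sig)
        G[k]=np.minimum(np.hypot(cv2.Sobel(g,-1,1,0),cv2.Sobel(g,-1,0,1)),60)
    return G
def fit(model,p0,d,ks):
    p0=np.array(p0,float); d=np.array(d,float)
    for sig,sc in((2,1),(1,.3)):
        G=grads(ks,sig)
        def cost(p): 
            P=model(p); return -sum(map_coordinates(G[k],project(P,*D[k])[:,::-1].T,order=1).mean() for k in ks)
        r=differential_evolution(cost,list(zip(p0-d*sc,p0+d*sc)),seed=1,maxiter=40,popsize=10,tol=1e-6); p0=r.x
    return p0,r.fun
def overlay(model,p,k,c,z=4):
    f=D[k]; uv=project(model(p),*f); a=np.maximum(uv.min(0)-8,0).astype(int); b=np.minimum(uv.max(0)+8,[512,384]).astype(int)
    im=cv2.resize(f[0]["img"][a[1]:b[1],a[0]:b[0],::-1],None,fx=z,fy=z,interpolation=cv2.INTER_CUBIC)
    for u in (uv-a+.5)*z: cv2.circle(im,tuple(int(v) for v in u),0,c,-1)
    return im
E
python3 - <<'E'
from fit import *
for ks in (["A","B","top","scene"],["A","B"],["top","scene"]):
    pj,c=fit(jig,(.567,.104,-np.pi/2+.034,.22),(.012,.012,.08,.15),ks); print("jig",ks,pj.round(4),round(c,1))
    if len(ks)==4: J=pj
for ks in (["C","D","top","scene"],["C","D"],["C"],["D"]):
    pp,c=fit(pier,(.585,-.299,-np.radians(29.2)),(.01,.01,.1),ks); print("pier",ks,pp.round(4),round(c,1))
    if len(ks)==4: P=pp
im=np.zeros((600,800,3),np.uint8)
for o,(x,y) in((overlay(jig,J,"A",(0,0,255),3),(0,0)),(overlay(jig,J,"B",(0,0,255),3),(400,0)),(overlay(jig,J,"scene",(0,0,255),3),(0,300)),(overlay(pier,P,"D",(0,0,255),3),(400,300))):
    o=o[:300,:400]; im[y:y+o.shape[0],x:x+o.shape[1]]=o
cv2.imwrite("pics/ov1.png",im)
E
```

```text
jig ['A', 'B', 'top', 'scene'] [ 0.5673  0.1045 -1.5069  0.2043] -180.7
jig ['A', 'B'] [ 0.5664  0.1057 -1.5143  0.2333] -91.8
jig ['top', 'scene'] [ 0.5693  0.1009 -1.5665  0.1802] -87.0
pier ['C', 'D', 'top', 'scene'] [ 0.5865 -0.3009 -0.4999] -173.8
pier ['C', 'D'] [ 0.5867 -0.3009 -0.5015] -81.4
pier ['C'] [ 0.5867 -0.3006 -0.5162] -38.7
pier ['D'] [ 0.5869 -0.3012 -0.4951] -43.4
```

View pics/ov1.png

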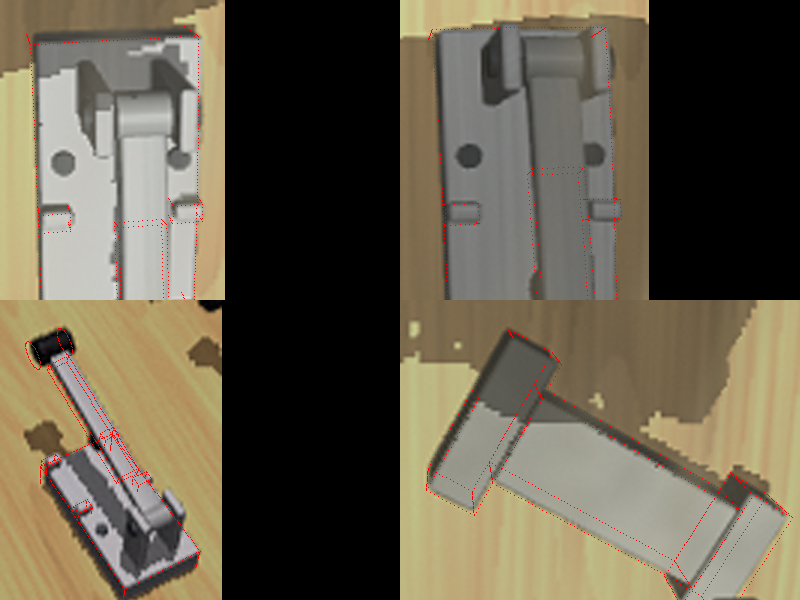

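The jig fits closely in A, B and scene: bed (0.567, 0.105), yaw -1.51, lever 0.21. That puts the knob at z ≈ 0.104, against 0.106 triangulated. The pier fits at (0.5865, -0.301, -0.50). Now I raise the lever.

```bash
cat >> h.py <<'E'
JX,JY,JA=.567,.105,-1.510
def jw(x,y,z):
    c,s=np.cos(JA),np.sin(JA); return np.array([JX+c*x-s*y,JY+s*x+c*y,z])
def knob(a): return jw(-.08+.165*np.cos(a),0,.07+.165*np.sin(a))
G=np.array([0,0,-.019])
def rep(*t):
    s=read_state(); print(*t,round(s["time_s"],2),"F",s["ft_force"].round(1),"w",round(s["gripper_width"],4),"ff",round(s["finger_force"],1),"p",s["position"].round(4))
E
python3 - <<'E'
from h import *
q=down(JA+np.pi/2)
print([solve_ik(knob(a)+G,q) is not None for a in(.21,1,1.57,1.93)])
env.move_ptp(knob(.21)+G+[0,0,.07],q); rep("above")
env.line_to(knob(.21)+G); rep("at")
env.gripper_to(.02); rep("pinched")
for a in np.arange(.4,1.91,.25).tolist()+[1.93]:
    env.line_to(knob(a)+G,rate=.15); rep(round(a,2))
E
```

```text
[True, True, True, True]
above 6.22 F [-0.7 -0.3  0.1] w 0.0854 ff 0.0 p [0.5721 0.0229 0.1556]
at 6.84 F [ 1.  -0.4 -0. ] w 0.0855 ff 0.0 p [0.5723 0.0232 0.0861]
pinched 7.39 F [-12.4  -3.5   3.8] w 0.0291 ff 63.6 p [0.5701 0.0234 0.085 ]
0.4 7.75 F [-12.   -1.6   2.6] w 0.029 ff 62.1 p [0.5696 0.0332 0.1153]
0.65 8.18 F [-12.6  -0.6   2.2] w 0.0286 ff 62.3 p [0.5686 0.0541 0.1509]
0.9 8.6 F [-8.6  1.   2.8] w 0.029 ff 62.6 p [0.5672 0.083  0.1803]
1.15 9.03 F [-7.4  1.1  0.6] w 0.0283 ff 62.4 p [0.5654 0.1184 0.2017]
1.4 9.45 F [-4.1  1.1  0.3] w 0.0289 ff 61.5 p [0.5636 0.1572 0.2136]
1.65 9.88 F [ 0.   0.9 -0.5] w 0.0281 ff 59.6 p [0.5616 0.1978 0.2155]
1.9 10.3 F [5.3 2.6 1.8] w 0.0283 ff 58.9 p [0.5596 0.2382 0.2074]
1.93 10.55 F [5.  1.9 5.5] w 0.0287 ff 59.3 p [0.5594 0.2424 0.2061]
```

```bash
sed -i 's/^JX,JY,JA=.*/JX,JY,JA=.566,.105,-1.524/' h.py
python3 - <<'E'
from h import *
env.gripper_to(.085); rep("open"); p=read_state()["position"]; env.line_to(p+[0,0,.06])
yaws=[-.50+np.pi/2,-.50-np.pi/2]; P=np.array([.5866,-.3009,.006])
c=[(np.abs(s-read_state()["joint_positions"]).max(),y) for y in yaws if (s:=solve_ik(P+[0,0,.1],down(y))) is not None]; print(c)
y=min(c)[1]; q=down(y)
env.move_ptp(P+[0,0,.1],q); env.line_to(P); rep("at")
env.gripper_to(.03); rep("grip"); env.line_to(P+[0,0,.13]); rep("lift")
print(y,solve_ik(jw(0,0,.16),down(y+.547)))
cv2.imwrite("pics/held.png",np.hstack([cv2.resize(grab_frame(n)["img"][:,:,::-1],(400,300)) for n in("scene","wrist")]))
E
```

```text
open 11.14 F [-0.6  0.4  0.3] w 0.0852 ff 0.0 p [0.5586 0.2427 0.2054]
[(np.float64(1.8938741346796795), 1.0707963267948966), (np.float64(5.035466788269473), -2.0707963267948966)]
at 14.55 F [ 0.4 -0.3  0.6] w 0.085 ff 0.0 p [ 0.5872 -0.301   0.007 ]
grip 15.07 F [-0.6  1.6  6.7] w 0.0347 ff 61.2 p [ 0.587  -0.3011  0.0067]
lift 16.08 F [-1.  -0.3 -1.7] w 0.0347 ff 60.1 p [ 0.5861 -0.3007  0.1349]
1.0707963267948966 [0.18342713 0.3898846  0.02649159 1.20740332 0.         0.13642713]
```

View pics/held.png

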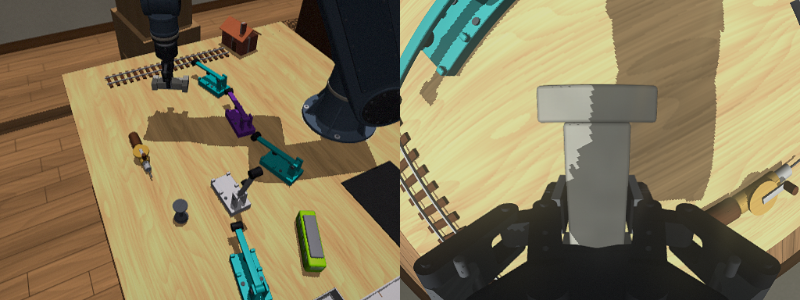

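The pier is held level (wide end towards the camera at wrist (597,103)) and the lever stays leaning back. Now I lower it in steps, watching the force.

Run:
```python
from h import *
q=down(1.0708+JA+np.pi/2+.50)
env.move_ptp(jw(0,0,.15),q); rep("over")
env.line_to(jw(0,0,.066)); rep("hover"); f0=read_state()["ft_force"][2]
for z in np.arange(.046,.0305,-.003):
    env.line_to(jw(0,0,z),rate=.03); rep(round(z,3))
    if read_state()["ft_force"][2]-f0>5: break
cv2.imwrite("pics/place.png",np.hstack([cv2.resize(grab_frame("scene")["img"][200:330,230:370,::-1],(400,371)),cv2.resize(grab_frame("wrist")["img"][:,:,::-1],(400,300))[[*range(300)]+[0]*71]]))
```

```text
over 17.69 F [ 0.8 -0.5 -1. ] w 0.0347 ff 60.0 p [0.5663 0.1041 0.1499]
hover 18.4 F [ 0.6  1.  -1. ] w 0.0353 ff 60.0 p [0.5666 0.1048 0.0668]
0.046 19.22 F [ 0.5  1.  -1.4] w 0.0347 ff 60.0 p [0.5661 0.105  0.0461]
0.043 19.47 F [ 0.4 -0.9 -1.6] w 0.0346 ff 60.0 p [0.5659 0.105  0.0428]
0.04 19.72 F [ 0.6  0.4 -2.3] w 0.035 ff 60.0 p [0.5658 0.105  0.0398]
0.037 19.97 F [ 0.4  0.5 -1.6] w 0.035 ff 60.0 p [0.5658 0.105  0.0368]
0.034 20.22 F [-1.   0.7 -2.3] w 0.0348 ff 60.0 p [0.5658 0.105  0.0338]
0.031 20.47 F [-2.8 -1.1 10.9] w 0.0348 ff 61.6 p [0.5664 0.1051 0.0317]
```

View pics/place.png

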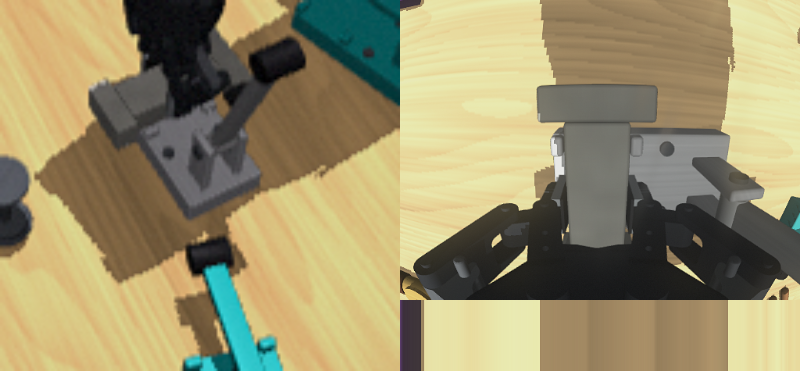

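It seated at TCP z 0.0317, the expected height, and the wrist view shows the shaft between the posts (550,147) and (637,145). Next I release it, bring the lever over, and press.

Run:
```python
from h import *
env.gripper_to(.058); rep("rel"); env.line_to(jw(0,0,.15)); 
q=down(JA+np.pi/2); K=np.array([.5588,.2427,.2057]); print(knob(1.93)+G)
env.line_to(jw(0,0,.30),rate=.25); env.gripper_to(.085)
env.move_ptp(K+[0,0,.07],q); rep("above"); env.line_to(K); rep("at")
env.gripper_to(.02); rep("pinch")
for a in np.arange(1.7,.1,-.25).tolist()+[.12]:
    env.line_to(knob(a)+G,rate=.15); rep(round(a,2))
    if read_state()["ft_force"][2]>12: print("stop"); break
env.gripper_to(.06); rep("open"); env.line_to(read_state()["position"]+[0,0,.07]); rep("up")
D=[cv2.resize(grab_frame("scene")["img"][170:330,220:380,::-1],(400,400)), cv2.resize(grab_frame("top")["img"][140:260,150:270,::-1],(400,400))]
cv2.imwrite("pics/low.png",np.hstack(D))
```

```text
rel 20.92 F [ 0.2  0.5 -0.7] w 0.0581 ff 0.0 p [0.566  0.105  0.0309]
[0.55954436 0.24285118 0.20546921]
above 24.58 F [-0.2  0.1  0.2] w 0.0849 ff 0.0 p [0.5589 0.2425 0.2758]
at 25.2 F [ 0.  -0.8  0.7] w 0.085 ff 0.0 p [0.5591 0.2427 0.2066]
pinch 25.77 F [5.1 0.3 5.1] w 0.028 ff 58.8 p [0.5595 0.2428 0.2063]
1.7 26.17 F [ 0.3 -1.3  5.7] w 0.0287 ff 64.1 p [0.5614 0.206  0.2149]
1.45 26.59 F [ 2.2 -1.9  1.8] w 0.0283 ff 72.6 p [0.5631 0.1654 0.2146]
1.2 27.02 F [ 1.7 -2.5  1.9] w 0.0281 ff 81.4 p [0.5651 0.1253 0.2048]
0.95 27.44 F [ 0.9 -5.8  3.1] w 0.0283 ff 86.3 p [0.5667 0.0892 0.1854]
0.7 27.87 F [ 1.2 -6.4  0.8] w 0.0281 ff 88.5 p [0.5682 0.0591 0.1572]
0.45 28.29 F [ 1.5 -4.9 -3.1] w 0.0282 ff 89.9 p [0.5692 0.0368 0.1225]
0.2 28.72 F [ 1.7 -5.  -1.3] w 0.0283 ff 91.9 p [0.5698 0.0237 0.0834]
0.12 28.97 F [ 2.3 -8.  -1.4] w 0.0283 ff 92.5 p [0.5699 0.0215 0.0703]
open 29.38 F [-0.2  0.9 -1.1] w 0.0596 ff 0.0 p [0.5699 0.0216 0.0708]
up 29.99 F [-0.3  0.6  0.4] w 0.06 ff 0.0 p [0.5696 0.0216 0.1401]
```

View pics/low.png

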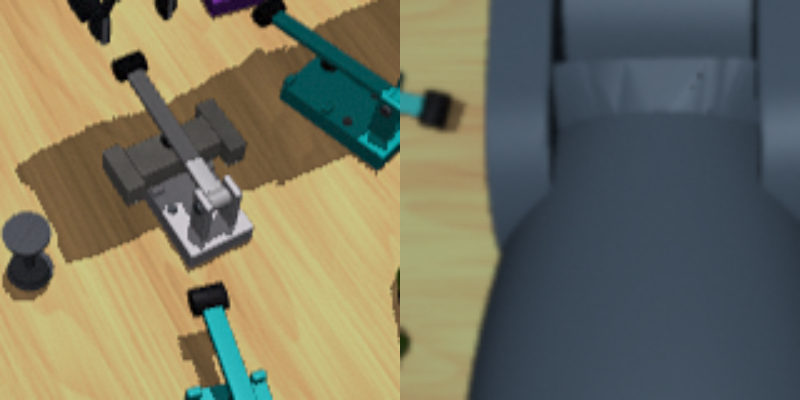

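The pier is across the bed with the lever above it (knob at (130,65) in the crop). Now I press with closed fingers, stepping on force.

Run:
```python
from h import *
env.gripper_to(0.0); env.hold(.2); f0=read_state()["ft_force"][2]; rep("closed",f0)
k=knob(.05); z=.106; env.line_to([k[0],k[1],z],rate=.06); rep("near")
while z>.070:
    f=read_state()["ft_force"][2]-f0
    if f>9: 
        env.hold(.15); fs=[]
        for _ in range(4): env.hold(.03); fs.append(read_state()["ft_force"][2]-f0)
        f=np.mean(fs); print("check",round(z,4),round(f,1))
        if f>9.5: break
    z-=.0012 if z>.086 else .0004
    env.line_to([k[0],k[1],z],rate=.02)
    if z<.088: print(round(z,4),round(f,1),end="; ")
rep("pressed"); p=read_state()["position"]
env.line_to(p+[0,0,.05],rate=.05); rep("off")
env.line_to(p+[0,0,.2],rate=.2)
env.move_ptp([.40,-.15,.3],down(0)); rep("away")
cv2.imwrite("pics/end.png",np.hstack([cv2.resize(grab_frame("scene")["img"][170:330,220:380,::-1],(400,400)), cv2.resize(grab_frame("top")["img"][110:260,90:260,::-1],(400,400))]))
```

```text
closed 0.35554157919333035 30.89 F [-0.1 -0.   0.4] w -0.0005 ff 0.0 p [0.5699 0.0216 0.1408]
near 31.62 F [-0.2  0.6  0.8] w 0.0 ff 0.0 p [0.5701 0.0203 0.1061]
0.088 -0.6; 0.0868 0.3; 0.0856 -0.7; 0.0852 -0.1; 0.0848 0.4; 0.0844 1.0; 0.084 1.6; 0.0836 1.6; 0.0832 1.7; 0.0828 1.2; 0.0824 1.6; 0.082 1.9; 0.0816 2.4; 0.0812 4.8; 0.0808 7.8; check 0.0808 11.8
pressed 39.16 F [-3.4 -1.8 12.9] w -0.0001 ff 5.9 p [0.5701 0.0203 0.0814]
off 40.32 F [-0.9 -0.7 -0.1] w -0.0001 ff 0.0 p [0.5699 0.0203 0.1311]
away 42.17 F [0.4 0.4 0.3] w 0.0004 ff 0.0 p [ 0.4006 -0.1496  0.2997]
```

View pics/end.png

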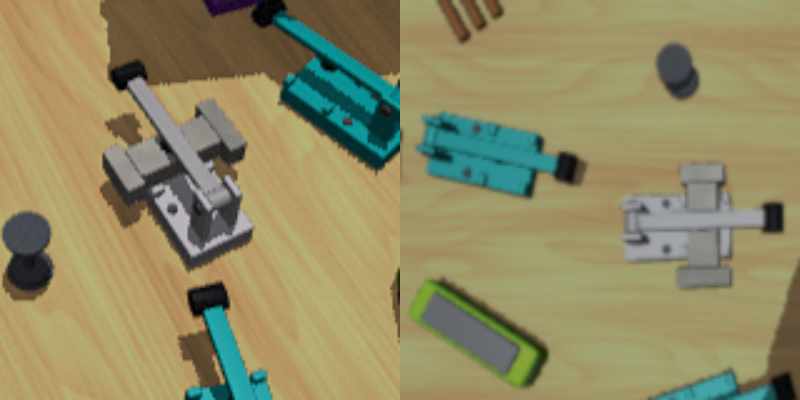

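The pier lies across the bed under the foot, and the knob at (773,217) is level. The last push was about 12 N, within the 8–12 N range, and the robot is clear. Handing in.

```bash
python3 -c "
from bench import env
print(env.finish_job())"
```

```text
the job is handed in; nothing more can be done
None
```

The pier lies across the jig bed between the posts, same side up, and I clamped it with a push of about 12 N on the knob. The job is handed in at about 42 s, but no verdict came back and I couldn't measure the foot's remaining grip directly.

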